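# Clamp a whetstone under the sprung arm of its holder

## Task

Get the whetstone ready for sharpening: pick it up, lay it flat on the holder's tray and push it lengthwise in between the guides, so that its front end pushes the sprung hold-down arm back and the stone slides beneath it. Keep pushing gently until you feel the stone butt squarely against the stop at the far end, without ramming the stop or forcing the stone down or sideways, then let go, leaving the arm bearing down on the stone. Do not disturb the mug, pepper mill, lemon, egg timer or peeler.

Things in the scene. Friction and masses are not known exactly. Their poses are not given: they have to be found in the camera images.
- whetstone: Loose sharpening stone, plain grey block with a lighter upper layer, 170 x 52 x 24 mm, about 0.4 kg, lying flat. Origin at the centre of its underside; x along its length, y across, z up. Either end may go in first. Grasp it across the 52 mm, 40 to 50 mm from its trailing end, so that the fingers stay clear of guides and bridge when it is home.
- holder: Steel whetstone holder, fixed: tray 210 x 84 mm (x, y), its floor 10 mm above the worktop. Origin on the worktop under the tray's centre; the stone is pushed in towards +x, the mouth is at -x. Two guides on the floor, 13 mm high, from x = -5 to 95 mm, 57 mm apart inside (2.5 mm free each side of the stone), flared outward from x = -5 to -25 mm. Bearing the stone down makes it drag.
- hold_arm (a joint): Sprung arm, a 50 mm steel plate hung from the pin, sloping down to +x, with a round black shoe at its end. In rad: 0 at rest (shoe 8 mm above the floor), grows as it is pushed back and up, about 0.4 with the shoe on the stone's top, pressing some 6 N. The stone's end meets the plate at about x = 42 mm of the holder and is under the shoe from 68 mm; that push takes 5 to 16 N, sliding on 4 to 12 N.
- pin (a point): Middle of the arm's pin, fixed, 25 mm to +x of the holder's origin and 62 mm above the worktop, between two bridge posts (72 mm high, inner faces 70 mm apart, 16 mm thick along x). The stone passes below; keep the gripper's body clear of it.
- shoe (a point): Centre of the arm's shoe (14 mm diameter, 40 mm wide); moves with the arm.
- stop: Aluminium stop block, fixed on the tray floor at its far end, 50 mm wide, 16 mm high, half hidden by the arm; its place along the tray differs (face at x = 75 to 95 mm of the holder). Origin at the foot of its face, which looks to -x; axes as the holder's. Rigid: push the stone up to it until it is felt (5 to 10 N more than the sliding push), never ram it (over 25 N).
- mug: Spotted mug, 82 x 114 x 91 mm, bystander. Origin at the centre of its foot.
- pepper: Wooden pepper mill, 58 mm wide, 150 mm high, bystander. Origin at the centre of its foot.
- lemon: Lemon, 83 x 58 x 58 mm, bystander. Origin at its underside.
- timer: Egg timer, 62 mm wide, 45 mm high, bystander. Origin at the centre of its foot.
- peeler: Peeler, 170 x 25 x 18 mm, bystander. Origin at the centre of its underside.
Things that resemble listed ones, but are neither listed nor needed, are in the scene too. Several things have the shape of the whetstone; the one meant has the colours described above.

How it is judged (in metres and radians):
On the way, in this order (a step that is already met when the one before it is completed fails the run):
1. the stone's front end has pushed the sprung arm back and up, and is beneath the shoe (value of joint hold_arm above 0.33 rad and contact force between whetstone and hold_arm above 1 N and z of whetstone in the frame of holder below 0.016 m), for 0.1 s.
2. the stone is pushed firmly against the stop (over 3 N) (contact force between whetstone and stop above 3 N and value of joint hold_arm above 0.33 rad), for 0.1 s.
At the end, for the whole second after the job is handed in: The stone lies flat on the tray between the guides (straight within 0.06 rad and 5 mm sideways), its front end within 2.5 mm of the stop's face, the sprung arm bearing down on its top with over 2 N, at rest and released (x of whetstone in the frame of stop between -0.0875 and -0.083 m and y of whetstone in the frame of stop between -0.005 and 0.005 m and angle between the x axis of whetstone and the x axis of holder, either way round below 0.06 rad and angle between whetstone's own z axis and vertical below 0.04 rad and z of whetstone in the frame of holder between 0.007 and 0.013 m and value of joint hold_arm between 0.33 and 0.47 rad and contact force between whetstone and hold_arm above 2 N and linear speed of whetstone below 0.01 m/s); the robot touches nothing.
It fails at once if the stone is rammed against the stop (over 25 N) (contact force between whetstone and stop above 25 N).
It fails at once if while it pushes the arm back, the stone is forced down on the tray or jammed against guides or arm (over 40 N on the holder) (contact force between whetstone and holder above 40 N and value of joint hold_arm above 0.05 rad).
It fails at once if a bystander is disturbed (moved over 30 mm) (distance of any of mug, pepper, lemon, timer, peeler from where it was at the start of the episode above 0.03 m).
It also fails if it takes over 61 s, if anything falls off the work surface, if the arm or the gripper's body presses on something with over 40 N, if the wrist force passes 120 N, or if a joint passes its speed limit or range.

## Robot

A 6-joint arm with a two-finger parallel gripper is mounted at the origin on a cart in front of the work surface, level with it; the furniture and walls round the work are solid. World frame = base frame: x ahead of the robot, y to its left, z up, the work surface at z = 0. Lengths are in mm, angles in rad, forces in N, time in s.
With the tool pointing down it reaches from about 325 to 900 mm from the base axis. Payload 3.5 kg.
Tool frame: the origin (TCP) lies midway between the tips of the shut fingers; the grasp point (between the pads) lies 19 mm behind it (bot.grip_depth is the distance from the TCP to the grasp point, in mm); z points along the fingers, y is the line along which they close (so a half turn about z gives the same grasp; the last joint's range is limited). The gripper opens to 85 mm and grips with 20 to 120 N. Pads are 22 mm wide; open, the fingers measure 114 mm over their backs; the gripper's body (76 mm by 85 mm) begins 54 mm behind the grasp point. The pads swing forward as they close: fully open they stand 13 mm farther back than shut.
Start: joints at [-1.253, 0.276, -0.026, 1.268, 0, 1.467], TCP at [255.295, -570.479, 231.313] pointing down, gripper open.
Joint ranges: [-3.12, 3.12], [-0.85, 1.88], [-1.08, 1.24], [-1.95, 2.15], [-1.57, 1.53], [-3.14, 3.14]. Speed limits (rad/s): [2.57, 2.57, 3.14, 3.14, 3.14, 3.14].

## Interface

Orientations are given as a unit quaternion [x, y, z, w].
In Python, from plant import status, imaging, ticket, bot gives the robot as it stands.
- The arm moves only by the tool move_arm, never from a script. Its argument "commands" is text: rows parted by semicolons, each of 7 numbers parted by spaces: the shift along the world's x, y, z in mm, then the turn, a rotation vector about the world's x, y, z in rad, then the gripper's target within -1 to 1 (shut at 1, half-way at 0, fully open at -1). In form: x y z wx wy wz gripper; .... A call has 1 to 5 rows; each row shifts and turns the commanded pose from where the row before left it; what a row does not reach is not made up. A row lasts 1/12 s, in which the tool goes at most 41.7 mm and 7.16 degrees, less where a joint would pass 70% of its speed; a pose out of reach is approached as far as the arm can. A call with a gripper value outside its range is refused whole. The fingers move at their own pace and stop on an object; "grip_force" is the grip in N (left out, the last holds). Time passes only in rows, so rows that do not move let the fingers close. It gives the time, the measured TCP pose, the force, the opening and the grip force at its end, in the units of the state.
- status.read_state(): the state, without advancing time (a new reading comes with each control period).
- imaging.capture(name): name is "scene" or "top"; returns (picture, depth): 400x640x3 uint8, red, green, blue; 400x640 float32, mm along the optical axis (not along the pixel's ray), 0 where there is no reading.
- imaging.calibration(name): a dict with "intrinsics" (3x3 intrinsics, pixels), "k1" (the pictures are not rectified: a ray, as slopes to the right and down, at radius r is drawn at 1 + k1 r^2 times it, then the intrinsics apply), "T" (4x4, takes a point from camera to world coordinates). Camera axes: x right, y down, z forward; pixel columns grow to the right and rows downward; lengths in mm; the calibration is good to about 2 mm. A picture is of the moment at which its call begins. calibration takes no time and is no camera call.
- ticket.job_done(): hands the job in; it is judged then, once.
The state is a dict: "clock": time; "joints": joint angles; "qvel": joint speeds; "joint_torque": joint torques, N m; "tool_pos": TCP position; "ee_rot": TCP orientation; "force": force on the tool from outside, world axes, zero at the start; "torque": the same for the moment, N m; "opening": finger opening in mm; "gripper_force": force on a finger pad.
Only numpy, scipy, OpenCV 4.12 (cv2) and the standard library are available. Lean on these libraries where they do the work, as an engineer would, in place of code of your own. Each camera call takes 0.05 s, during which the arm holds its last target. There are 200 camera calls.

## Working session

There is one attempt and no reset: what is moved stays moved. The work goes in short steps, Python scripts to look and compute and a tool call to move; the robot and the scene stay as the last step left them, time stands still between calls to the robot, and variables do not carry over. Pictures are saved under pics/ and viewed, at most 10 in all, crops included, and the job is handed in when it is done.

Besides the shell and the picture viewer there is one more tool, called after "Emit:" as name(argument=value, ...) on one line, values as JSON. move_arm: Moves the arm, as the interface text tells. Its arguments: {"type":"object","properties":{"commands":{"type":"string"},"grip_force":{"type":"number"}},"required":["commands"]}

```bash
ls; mkdir -p pics; cat > h.py <<'E'
import numpy as np, cv2
from plant import status, imaging, ticket, bot
def ray(cal,u,v):
    K=np.array(cal["intrinsics"]);T=np.array(cal["T"])
    d=np.array([(u-K[0,2])/K[0,0],(v-K[1,2])/K[1,1]]);s=d.copy()
    for _ in range(20): s=d/(1+cal["k1"]*(s@s))
    return T[:3,3],T[:3,:3]@np.array([s[0],s[1],1.])
def onz(cal,u,v,z):
    o,r=ray(cal,u,v);return o+r*(z-o[2])/r[2]
def atd(cal,u,v,d):
    o,r=ray(cal,u,v);return o+r*d
E
python3 - <<'E'
from h import *
for n in("scene","top"):
    p,d=imaging.capture(n);c=imaging.calibration(n)
    cv2.imwrite(f"pics/{n}0.png",p[:,:,::-1]);np.savez(f"{n}0.npz",p=p,d=d,**c)
    print(n,c)
print(status.read_state())
E
```

```text
pics
scene {'intrinsics': array([[491.22709842,   0.        , 328.7223223 ],
       [  0.        , 491.22709842, 200.32771538],
       [  0.        ,   0.        ,   1.        ]]), 'k1': -0.0726589564679689, 'T': array([[-5.87917451e-01, -5.64412696e-01,  5.79475090e-01,
        -4.77869583e+02],
       [-8.08837043e-01,  4.20484607e-01, -4.11066093e-01,
         6.22692734e+02],
       [-1.16494340e-02, -7.10373848e-01, -7.03728134e-01,
         1.23639157e+03],
       [ 0.00000000e+00,  0.00000000e+00,  0.00000000e+00,
         1.00000000e+00]])}
top {'intrinsics': array([[363.97807887,   0.        , 314.97326689],
       [  0.        , 363.97807887, 200.30655579],
       [  0.        ,   0.        ,   1.        ]]), 'k1': -0.003749323880196081, 'T': array([[ 2.29618257e-02, -9.81494513e-01,  1.90108590e-01,
         3.32652723e+02],
       [-9.99624838e-01, -1.97003109e-02,  1.90284105e-02,
        -6.46816565e+01],
       [-1.49310822e-02, -1.90474195e-01, -9.81578649e-01,
         1.03038860e+03],
       [ 0.00000000e+00,  0.00000000e+00,  0.00000000e+00,
         1.00000000e+00]])}
{'clock': 0.1, 'joints': array([-1.25341473e+00,  2.77080907e-01, -2.77124957e-02,  1.26800910e+00,
       -1.32090116e-05,  1.46740046e+00]), 'qvel': array([-1.67098753e-03, -1.73252707e-04,  4.59614860e-03,  3.02114247e-04,
        5.23148172e-04, -2.85431092e-06]), 'joint_torque': array([-7.95434289e-05, -4.46706676e+01,  2.96128786e+01,  8.46193376e-03,
       -1.56970564e-04,  6.01525400e-06]), 'tool_pos': array([ 255.06638219, -569.82551641,  230.27135391]), 'ee_rot': array([ 9.77949313e-01,  2.08839976e-01, -1.13685173e-04, -9.96645136e-04]), 'force': array([ 0.06348733,  0.16535889, -0.12748716]), 'torque': array([-0.0149188 , -0.01230577, -0.00437263]), 'gripper_force': 0.0, 'opening': 85.60952095039745}
```

View pics/scene0.png

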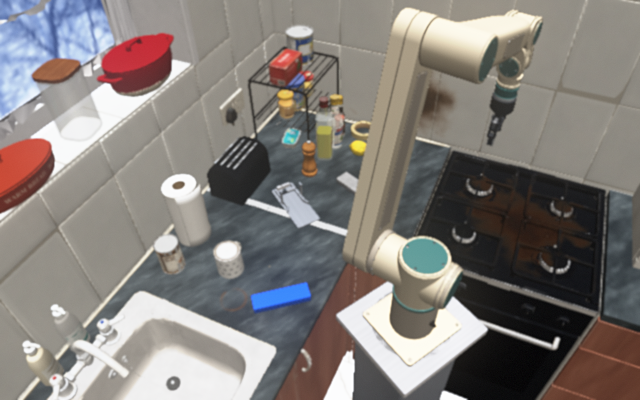

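View pics/top0.png

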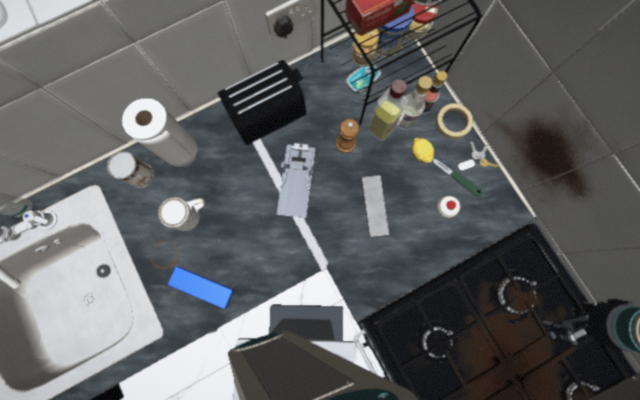

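The top view shows a grey block at (375,206), a blue block at (200,287) and the holder at (296,180) with its mouth towards the bottom. In the scene view these are at (348,182), (280,297) and (295,203). The white strip at (262,150)-(325,265) is a worktop joint. The grey block fits the description, so I'll check it in a crop.

```bash
python3 - <<'E'
from h import *
t=np.load("top0.npz");s=np.load("scene0.npz")
a=cv2.resize(t["p"][130:250,260:400],None,fx=4,fy=4,interpolation=cv2.INTER_CUBIC)
b=cv2.resize(s["p"][160:240,260:370],(int(110*480/80/3*1.0)*1+0 or 1,1)) if 0 else cv2.resize(s["p"][165:235,265:365],None,fx=2.3,fy=2.3,interpolation=cv2.INTER_CUBIC)
o=np.zeros((480,560+230,3),np.uint8);o[:,:560]=a;o[:b.shape[0],560:560+b.shape[1]]=b
cv2.imwrite("pics/crop1.png",o[:,:,::-1])
# stone: mask around (375,206) in top
p=t["p"].astype(int);hsv=cv2.cvtColor(t["p"],cv2.COLOR_RGB2HSV)
print(p[206,375],p[180,296],t["d"][206,375],t["d"][206,350],t["d"][200,292])
for n,(u,v) in dict(stone=(375,206),table=(345,210),tray=(292,205),tray2=(292,190),blue=(200,287)).items():
    print(n,atd(t,u,v,float(t["d"][v,u])).round(1))
E
```

```text
[179 181 184] [172 179 194] 1018.4064 1047.8318 1037.5396
stone [ 514.5 -213.5   25.2]
table [ 5.057e+02 -1.314e+02 -2.000e-01]
tray [515.5  20.4   8.8]
tray2 [558.9  21.8  10.9]
blue [282.4 260.6  23.6]
```

View pics/crop1.png

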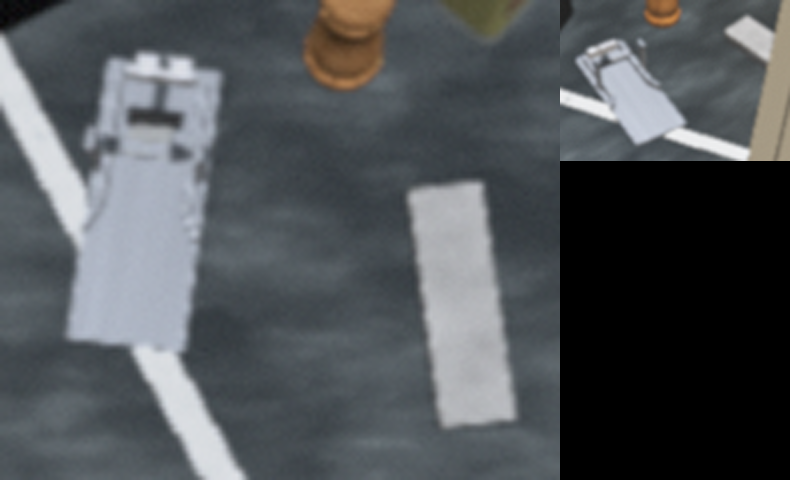

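The grey block at crop (465,305) has a plain grey, light top, so it is the whetstone. The holder's mouth is at the bottom of the crop, with the shoe at (155,120) and the stop at (160,68). Next I'll measure both.

```bash
cat >> h.py <<'E'
def mask_near(p,uv,f):
    m=f(p.astype(int)).astype(np.uint8)
    n,l=cv2.connectedComponents(m,connectivity=4);return l==l[uv[1],uv[0]]
def rect(pts):
    (c,s,a)=cv2.minAreaRect(pts.astype(np.float32));return np.round(c,1),np.round(s,1),round(a,2)
def cont(cal,m,z):
    c=max(cv2.findContours(m.astype(np.uint8),cv2.RETR_EXTERNAL,cv2.CHAIN_APPROX_NONE)[0],key=len)[:,0]
    return np.array([onz(cal,u,v,z)[:2] for u,v in c]),c
E
cat > meas.py <<'E'
from h import *
import sys
def go(t,st,ho):
    br=lambda p:(p.min(2)>135)
    m=mask_near(t["p"],st,br);q,c=cont(t,m,24);print("stone",m.sum(),rect(q),c.min(0),c.max(0))
    mm=cv2.erode(m.astype(np.uint8),np.ones((5,5)))>0;vs,us=np.nonzero(mm)
    P=np.array([atd(t,u,v,float(t["d"][v,u])) for u,v in zip(us,vs) if t["d"][v,u]>0]);print(" depth ctr",P.mean(0).round(1),"z med",np.median(P[:,2]).round(1))
    m=mask_near(t["p"],ho,lambda p:(p.min(2)>120)&(p[...,2]-p[...,0]>8));q,c=cont(t,m,10);print("tray",m.sum(),rect(q),c.min(0),c.max(0))
    return m,q
if __name__=="__main__":
    t=np.load("top0.npz");m,q=go(t,(375,206),(292,200))
    # tray edges from lower part
    vs=np.arange(175,212,2)
    L=[];R=[]
    for v in vs:
        us=np.nonzero(m[v,260:330])[0]+260
        L.append(onz(t,us.min()-.5,v,10)[:2]);R.append(onz(t,us.max()+.5,v,10)[:2])
    for n,E in(("L",L),("R",R)):
        E=np.array(E);print(n);print(E.round(0).tolist())
    vis=np.hstack([t["p"][130:230,265:325,::-1],np.repeat(255*m[130:230,265:325,None],3,2).astype(np.uint8)])
    d=t["d"];H=np.zeros((100,60))
    for i in range(100):
        for j in range(60): H[i,j]=atd(t,265+j,130+i,float(d[130+i,265+j]))[2]
    hm=cv2.applyColorMap(np.clip(H*3,0,255).astype(np.uint8),cv2.COLORMAP_JET)
    cv2.imwrite("pics/tray.png",cv2.resize(np.hstack([vis,hm]),None,fx=4.4,fy=4.4,interpolation=cv2.INTER_NEAREST))
E
python3 meas.py
```

```text
stone 1113 (array([ 516.8, -213.5]), array([168.9,  52.8]), 7.46) [362 176] [388 236]
 depth ctr [ 515.5 -213.4   23.5] z med 23.6
tray 2032 (array([582.7,  23.8]), array([110.9, 239. ]), 85.09) [273 143] [314 225]
L
[[603.0, 63.0], [597.0, 80.0], [591.0, 79.0], [585.0, 79.0], [579.0, 76.0], [573.0, 73.0], [567.0, 70.0], [561.0, 61.0], [555.0, 61.0], [550.0, 60.0], [544.0, 60.0], [538.0, 60.0], [532.0, 60.0], [526.0, 62.0], [520.0, 62.0], [514.0, 62.0], [509.0, 64.0], [503.0, 64.0], [497.0, 64.0]]
R
[[605.0, -30.0], [599.0, -33.0], [593.0, -31.0], [587.0, -31.0], [581.0, -31.0], [575.0, -31.0], [569.0, -28.0], [563.0, -28.0], [557.0, -29.0], [551.0, -29.0], [545.0, -26.0], [540.0, -26.0], [534.0, -26.0], [528.0, -24.0], [522.0, -24.0], [516.0, -24.0], [510.0, -24.0], [505.0, -21.0], [499.0, -22.0]]
```

View pics/tray.png

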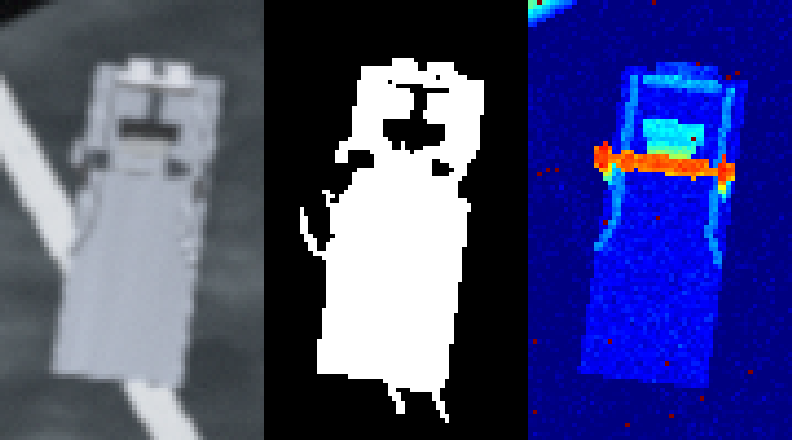

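The depth map (right panel) shows the guides, the orange bridge and pin, the shoe plate, and the stop ridge near (685,82), about 24 mm high. I'll fit these from the depth points.

```bash
cat > fit.py <<'E'
from h import *
from scipy.optimize import least_squares
def cloud(t,box):
    u0,v0,u1,v1=box
    return np.array([np.r_[atd(t,u,v,float(t["d"][v,u])),u,v] for v in range(v0,v1) for u in range(u0,u1) if t["d"][v,u]>0])
t=np.load("top0.npz");C=cloud(t,(265,135,325,225))
tray=C[(C[:,2]>5)&(C[:,2]<15)]
# per-row edges of tray (holder low part)
th=-0.095
for it in range(4):
    c,s=np.cos(th),np.sin(th)
    xh=tray[:,0]*c+tray[:,1]*s; yh=-tray[:,0]*s+tray[:,1]*c
    e=[]
    for a in np.arange(480,535,5):
        k=(xh>a)&(xh<a+5)
        if k.sum()>10:
            y=np.sort(yh[k]);e.append((a+2.5,y[1],y[-2]))
    e=np.array(e);pl=np.polyfit(e[:,0],e[:,1],1);pr=np.polyfit(e[:,0],e[:,2],1)
    print("th",th,"slopes",pl[0],pr[0],"edges",e[:,1].mean(),e[:,2].mean(),"xmin",np.sort(xh)[:8].round(0),"xmax",np.sort(xh)[-8:].round(0))
    th+= (pl[0]+pr[0])/2*0.7
def inh(P,th):
    c,s=np.cos(th),np.sin(th);return P[:,0]*c+P[:,1]*s,-P[:,0]*s+P[:,1]*c
for th in(-0.08,-0.09,-0.10):
    G=C[(C[:,2]>18)&(C[:,2]<28)];xh,yh=inh(G,th)
    xm=[]
    br=C[C[:,2]>55];bx,by=inh(br,th)
    pin=np.median(bx);ymid=(by.min()+by.max())/2
    gl=(xh>pin-25)&(xh<pin+60)&(abs(yh-ymid)>20)&(abs(yh-ymid)<36)
    l=gl&(yh>ymid);r=gl&(yh<ymid)
    print(th,"pin",pin,"bridge y",by.min(),by.max(),"guide L",np.polyfit(xh[l],yh[l],1)[0],yh[l].mean(),"R",np.polyfit(xh[r],yh[r],1)[0],yh[r].mean(),l.sum(),r.sum())
    st=(xh>pin+40)&(abs(yh-ymid)<24);print("  stop xh-pin",np.percentile(xh[st]-pin,[5,50,95]),"brx slope",np.polyfit(by,bx,1)[0],"z",np.median(br[:,2]))
E
python3 fit.py
```

```text
th -0.095 slopes -0.01230622654377051 0.0027543429738340164 edges 29.487093219343706 108.87044705195082 xmin [455. 462. 473. 474. 477. 478. 479. 479.] xmax [692. 692. 693. 693. 694. 696. 710. 724.]
th -0.09834315924947777 slopes -0.008941809077079045 0.02159456927517244 edges 31.185816692233796 110.87208797584285 xmin [455. 461. 473. 474. 477. 478. 479. 479.] xmax [692. 692. 692. 693. 694. 695. 710. 724.]
th -0.09391469318014509 slopes -0.013398406773738377 0.0016748848794073006 edges 28.935556183570643 108.32080376317111 xmin [455. 462. 473. 474. 477. 478. 479. 479.] xmax [692. 692. 693. 693. 694. 696. 710. 724.]
th -0.09801792584316096 slopes -0.009269115544170429 0.02126660733001578 edges 31.020574347236085 110.7072845614924 xmin [455. 461. 473. 474. 477. 478. 479. 479.] xmax [692. 692. 693. 693. 694. 695. 710. 724.]
-0.08 pin 609.1036187688633 bridge y 15.620248631964209 102.78874855337128 guide L -0.031473781423912106 90.5377396898186 R -0.021920866381470352 27.65874773743571 54 46
  stop xh-pin [65.82885878 68.29495534 77.51984644] brx slope 0.021909133214507857 z 66.29319841780887
-0.09 pin 608.2869195269241 bridge y 21.69863520054431 108.95114329453753 guide L -0.021524690901193667 96.80043996806086 R -0.010861765646362131 33.95984590501515 54 45
  stop xh-pin [66.09114845 68.63329985 77.72110765] brx slope 0.012091182491685691 z 66.29319841780887
-0.1 pin 607.4971274290479 bridge y 27.774851923686498 115.10264301216668 guide L -0.011579832699542679 103.05346028297309 R -0.0007829691699971881 40.21712556898765 54 46
  stop xh-pin [66.2771725  68.69132551 77.86273523] brx slope 0.0022755163131510797 z 66.29319841780887
```

Measured: holder yaw is about -0.103 rad and its origin about (587, 13). The stone's centre is about (516.6, -213.5), yaw +0.130, top at z = 24. The grasp point is 43 mm behind the stone's centre, at (474, -219). I'll turn the long way (+2.85) so joint 6 stays in range.

Emit:
move_arm(commands="8.75 14.05 -4.4 0 0 0.114 -1;8.75 14.05 -4.4 0 0 0.114 -1;8.75 14.05 -4.4 0 0 0.114 -1;8.75 14.05 -4.4 0 0 0.114 -1;8.75 14.05 -4.4 0 0 0.114 -1", grip_force=40)

```text
clock: 0.52
tool_pos: [299.1, -499.2, 208.5]
ee_rot: [0.879, 0.478, 0.0, -0.001]
force: [1.5, -0.4, -0.5]
opening: 85.9
gripper_force: 0.0
```

Emit:
move_arm(commands="8.75 14.05 -4.4 0 0 0.114 -1;8.75 14.05 -4.4 0 0 0.114 -1;8.75 14.05 -4.4 0 0 0.114 -1;8.75 14.05 -4.4 0 0 0.114 -1;8.75 14.05 -4.4 0 0 0.114 -1")

```text
clock: 0.93
tool_pos: [342.9, -428.8, 186.6]
ee_rot: [0.709, 0.706, 0.0, -0.001]
force: [0.9, -0.0, -0.1]
opening: 84.9
gripper_force: 0.0
```

Emit:
move_arm(commands="8.75 14.05 -4.4 0 0 0.114 -1;8.75 14.05 -4.4 0 0 0.114 -1;8.75 14.05 -4.4 0 0 0.114 -1;8.75 14.05 -4.4 0 0 0.114 -1;8.75 14.05 -4.4 0 0 0.114 -1")

```text
clock: 1.35
tool_pos: [386.6, -358.6, 164.6]
ee_rot: [0.482, 0.876, 0.0, -0.0]
force: [-0.2, -1.0, 0.2]
opening: 85.7
gripper_force: 0.0
```

Emit:
move_arm(commands="8.75 14.05 -4.4 0 0 0.114 -1;8.75 14.05 -4.4 0 0 0.114 -1;8.75 14.05 -4.4 0 0 0.114 -1;8.75 14.05 -4.4 0 0 0.114 -1;8.75 14.05 -4.4 0 0 0.114 -1")

```text
clock: 1.77
tool_pos: [430.3, -288.5, 142.7]
ee_rot: [0.216, 0.976, 0.0, -0.0]
force: [-0.1, 0.9, 0.7]
opening: 85.1
gripper_force: 0.0
```

Emit:
move_arm(commands="8.75 14.05 -4.4 0 0 0.114 -1;8.75 14.05 -4.4 0 0 0.114 -1;8.75 14.05 -4.4 0 0 0.114 -1;8.75 14.05 -4.4 0 0 0.114 -1;8.75 14.05 -4.4 0 0 0.114 -1")

```text
clock: 2.18
tool_pos: [474.0, -218.2, 120.7]
ee_rot: [-0.067, 0.998, 0.0, -0.0]
force: [0.1, -0.3, -0.4]
opening: 85.2
gripper_force: 0.0
```

```bash
python3 - <<'E'
from h import *
p,d=imaging.capture("scene");c=imaging.calibration("scene");np.savez("scene1.npz",p=p,d=d,**c)
cv2.imwrite("pics/s1.png",cv2.resize(p[130:255,240:400,::-1],None,fx=4.5,fy=4.5,interpolation=cv2.INTER_CUBIC))
E
```

```text
(no output)
```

View pics/s1.png

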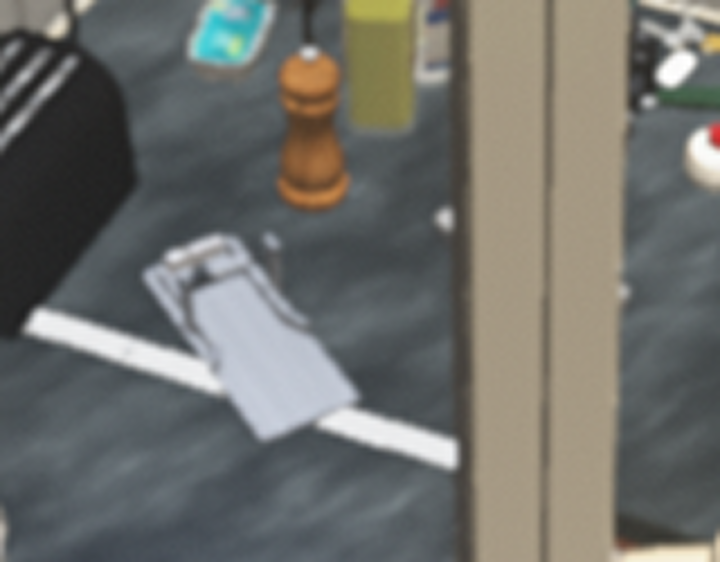

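The scene crop shows the holder clearly, with its mouth corners at crop (262,440) and (358,400). The arm hides the stone here. As a second-view check I'll cast the mouth corners, and the stone end that was visible in the first scene picture.

```bash
python3 - <<'E'
from h import *
s=np.load("scene1.npz");s0=np.load("scene0.npz")
th=-.103;O=np.array([587,13.]);c,n=np.cos(th),np.sin(th)
for u,v,y in((298.2,227.8,42),(319.6,218.9,-42)):
    print(onz(s,u,v,10)[:2].round(1),"pred",(O+[c*-105-n*y,n*-105+c*y]).round(1))
m=mask_near(s0["p"],(346,182),lambda p:p.min(2)>135);q,cc=cont(s0,m,24);print(m.sum(),cc.min(0),cc.max(0))
vs,us=np.nonzero(cv2.erode(m.astype(np.uint8),np.ones((3,3))));P=np.array([atd(s0,u,v,float(s0["d"][v,u])) for u,v in zip(us,vs)]);print("z",np.median(P[:,2]),np.median(P,0))
e=np.array([.9915,.1296]);r=(q-[516.6,-213.5]);print("along max",(r@e).max(),"(85) left max",(r@[-e[1],e[0]]).max(),"(26)")
# tray floor z in scene view
print("tray z",[atd(s,u,v,float(s["d"][v,u]))[2].round(1) for u,v in((300,215),(305,210),(298,205))])
# holder guides/bridge from scene depth
C=np.array([atd(s,u,v,float(s["d"][v,u])) for v in range(175,232) for u in range(265,325) if s["d"][v,u]>0])
x=(C[:,:2]-O)@[c,n];y=(C[:,:2]-O)@[-n,c];z=C[:,2]
k=(z>6)&(z<14)&(x<-30)&(x>-100);print("tray edges",np.sort(y[k])[[2,-3]],"x",np.sort(x[(z>6)&(z<14)])[[2,5]])
k=(z>60)&(abs(x-25)<25);print("bridge",k.sum(),np.percentile(x[k],[5,50,95]),np.percentile(y[k],[2,98]))
k=(z>16)&(z<27)&(x>60)&(abs(y)<24)&(x<115);print("stop",np.percentile(x[k],[5,25,50,95]),k.sum())
E
```

```text
[487.1  65.8] pred [486.9  65.6]
[477.6 -15.6] pred [478.2 -18. ]
245 [337 172] [358 191]
z 23.421154983481756 [ 559.73213137 -204.3267647    23.42115498]
along max 87.7972963585562 (85) left max 29.347366810821963 (26)
tray z [np.float64(11.3), np.float64(9.6), np.float64(13.5)]
tray edges [-72.29088646  49.76043202] x [-103.48528691 -102.63272141]
bridge 78 [20.27169142 25.69049336 32.06828598] [-40.20359989  44.20573224]
stop [ 88.33568301  92.49560836  94.64508234 108.00746711] 36
```

Emit:
move_arm(commands="0 -0.5 -20 0 0 -0.005 -1;0 0 -20 0 0 0 -1;0 0 -20 0 0 0 -1;0 0 -20 0 0 0 -1;0 0 -20 0 0 0 -1")

```text
clock: 2.65
tool_pos: [473.7, -219.8, 20.3]
ee_rot: [-0.061, 0.998, -0.0, -0.0]
force: [0.0, -0.2, -0.7]
opening: 85.4
gripper_force: 0.0
```

Emit:
move_arm(commands="0 0 -8 0 0 0 -1;0 0 -6 0 0 0 -1;0 0 -3 0 0 0 -1;0 0 -2 0 0 0 -1;0 0 0 0 0 0 -1")

```text
clock: 3.07
tool_pos: [474.6, -220.2, 2.8]
ee_rot: [-0.062, 0.998, -0.0, 0.0]
force: [0.2, 0.1, -0.1]
opening: 85.2
gripper_force: 0.0
```

Both views agree to within about 2 mm, so I'll close the gripper.

Emit:
move_arm(commands="0 0 0 0 0 0 0.6;0 0 0 0 0 0 0.6;0 0 0 0 0 0 0.6;0 0 0 0 0 0 0.6;0 0 0 0 0 0 0.6", grip_force=50)

```text
clock: 3.48
tool_pos: [474.8, -220.3, 3.3]
ee_rot: [-0.062, 0.998, -0.001, 0.001]
force: [-0.8, -0.2, 6.2]
opening: 50.6
gripper_force: 54.4
```

Emit:
move_arm(commands="0 0 0 0 0 0 1;0 0 0 0 0 0 1;0 0 0 0 0 0 1;0 0 0 0 0 0 1;0 0 0 0 0 0 1")

```text
clock: 3.9
tool_pos: [474.8, -220.3, 3.3]
ee_rot: [-0.062, 0.998, -0.001, 0.001]
force: [-1.8, 0.0, 6.9]
opening: 50.9
gripper_force: 54.4
```

The upward force suggests the closing fingertips touched the worktop. I'll regrasp 5 mm higher.

Emit:
move_arm(commands="0 0 0 0 0 0 -0.6;0 0 0 0 0 0 -0.6;0 0 5 0 0 0 -0.6;0 0 0 0 0 0 -0.6;0 0 0 0 0 0 0.4")

```text
clock: 4.32
tool_pos: [474.3, -219.8, 7.5]
ee_rot: [-0.062, 0.998, -0.0, 0.0]
force: [-0.0, 1.1, -0.1]
opening: 57.8
gripper_force: 0.0
```

Emit:
move_arm(commands="0 0 0 0 0 0 1;0 0 0 0 0 0 1;0 0 0 0 0 0 1;0 0 0 0 0 0 1;0 0 0 0 0 0 1")

```text
clock: 4.73
tool_pos: [474.4, -220.1, 7.8]
ee_rot: [-0.062, 0.998, -0.0, 0.0]
force: [-1.3, 0.8, 5.3]
opening: 50.6
gripper_force: 53.8
```

Emit:
move_arm(commands="0 0 4 0 0 0 1;0 0 8 0 0 0 1;0 0 15 0 0 0 1;0 0 15 0 0 0 1;0 0 8 0 0 0 1", grip_force=80)

```text
clock: 5.15
tool_pos: [473.7, -219.5, 58.0]
ee_rot: [-0.062, 0.998, 0.0, -0.0]
force: [0.1, -1.2, -4.9]
opening: 50.1
gripper_force: 84.6
```

Emit:
move_arm(commands="0 0 0 0 0 0 1;0 0 0 0 0 0 1")

```text
clock: 5.32
tool_pos: [473.9, -219.6, 57.2]
ee_rot: [-0.062, 0.998, -0.0, -0.0]
force: [-0.3, 0.3, -5.1]
opening: 49.8
gripper_force: 84.6
```

```bash
python3 - <<'E'
from h import *
p,d=imaging.capture("top");c=imaging.calibration("top");np.savez("top1.npz",p=p,d=d,**c)
cv2.imwrite("pics/t1.png",cv2.resize(p[130:270,250:430,::-1],None,fx=4,fy=4,interpolation=cv2.INTER_CUBIC))
E
```

```text
(no output)
```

View pics/t1.png

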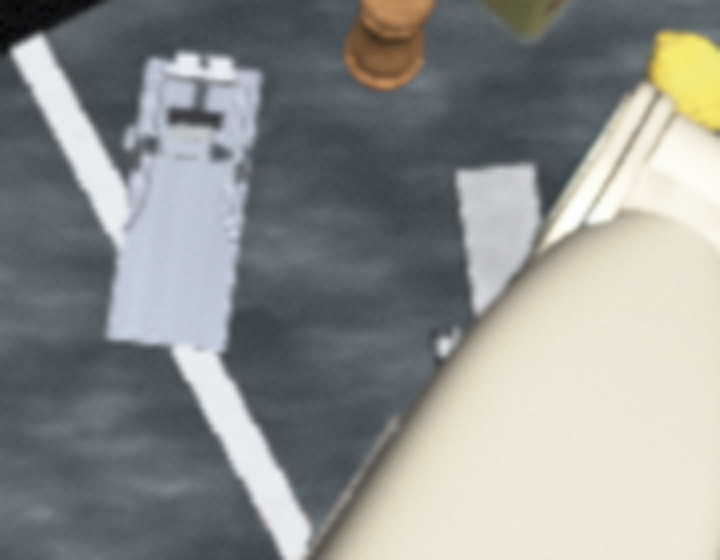

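The stone is held: the visible part runs from crop (455,170) to (535,270). I'll check its tilt, yaw and front end from depth and edges.

```bash
cat > held.py <<'E'
from h import *
import sys
def held(t,uv,zt,rows):
    m=mask_near(t["p"],uv,lambda p:(p.min(2)>140)&(p.max(2)-p.min(2)<16))
    vs,us=np.nonzero(cv2.erode(m.astype(np.uint8),np.ones((3,3))))
    P=np.array([atd(t,u,v,float(t["d"][v,u])) for u,v in zip(us,vs) if t["d"][v,u]>0])
    P=P[abs(P[:,2]-zt)<12];A=np.c_[P[:,:2]-P[:,:2].mean(0),np.ones(len(P))];k=np.linalg.lstsq(A,P[:,2],rcond=None)[0]
    print("n",m.sum(),"z=",k[2].round(1),"slopes x,y",k[:2].round(3),"at",P.mean(0).round(1))
    E=[onz(t,np.nonzero(m[v])[0].min()-.5,v,zt)[:2] for v in rows];E=np.array(E)
    f=np.polyfit(E[:,0],E[:,1],1);print("left edge yaw",np.arctan(f[0]).round(4),"y at x=",E[:,0].mean().round(1),np.polyval(f,E[:,0].mean()).round(1),"resid",np.std(E[:,1]-np.polyval(f,E[:,0])).round(2))
    vt=[np.nonzero(m[:,u])[0].min()-.5 for u in range(uv[0]-4,uv[0]+5)];print("front",onz(t,uv[0],np.mean(vt),zt).round(1))
    print(status.read_state()["tool_pos"].round(1),status.read_state()["ee_rot"].round(4))
E
python3 - <<'E'
from held import *
held(np.load("top1.npz"),(372,185),73.5,range(174,205))
E
```

```text
n 537 z= 71.7 slopes x,y [-0.01   0.008] at [ 561.8 -204.2   71.7]
left edge yaw 0.1253 y at x= 551.8 -181.7 resid 0.77
front [ 600.1 -199.    73.5]
[ 473.3 -219.3   56.6] [-6.210e-02  9.981e-01  4.000e-04 -6.000e-04]
```

The stone is flat and aligned with the tool. The transfer target is grasp point (444.8, 28), yaw -0.103, with the stone's front at holder x = -15.

Emit:
move_arm(commands="-1.95 16.5 0 0 0 -0.01515 1;-1.95 16.5 0 0 0 -0.01515 1;-1.95 16.5 0 0 0 -0.01515 1;-1.95 16.5 0 0 0 -0.01515 1;-1.95 16.5 0 0 0 -0.01515 1")

```text
clock: 5.78
tool_pos: [462.8, -135.9, 55.9]
ee_rot: [-0.024, 1.0, 0.001, -0.001]
force: [0.1, 0.5, -5.0]
opening: 49.9
gripper_force: 84.7
```

Emit:
move_arm(commands="-1.95 16.5 0 0 0 -0.01515 1;-1.95 16.5 0 0 0 -0.01515 1;-1.95 16.5 0 0 0 -0.01515 1;-1.95 16.5 0 0 0 -0.01515 1;-1.95 16.5 0 0 0 -0.01515 1")

```text
clock: 6.2
tool_pos: [453.0, -53.5, 56.1]
ee_rot: [0.014, 1.0, 0.0, -0.001]
force: [0.1, 0.1, -5.7]
opening: 50.1
gripper_force: 84.7
```

Emit:
move_arm(commands="-1.95 16.5 0 0 0 -0.01515 1;-1.95 16.5 0 0 0 -0.01515 1;-1.95 16.5 0 0 0 -0.01515 1;-1.95 16.5 0 0 0 -0.01515 1;-1.95 16.5 0 0 0 -0.01515 1")

```text
clock: 6.62
tool_pos: [443.2, 28.8, 56.1]
ee_rot: [0.052, 0.999, 0.0, -0.001]
force: [0.4, -0.1, -3.8]
opening: 49.6
gripper_force: 84.6
```

Emit:
move_arm(commands="0 0 -8 0 0 0 1;0 0 -8 0 0 0 1;0 0 -5 0 0 0 1;0 0 0 0 0 0 1;0 0 0 0 0 0 1")

```text
clock: 7.03
tool_pos: [443.9, 27.2, 35.4]
ee_rot: [0.052, 0.999, -0.0, -0.001]
force: [-0.1, -0.6, -5.4]
opening: 50.1
gripper_force: 84.7
```

```bash
python3 - <<'E'
from h import *
S=status.read_state();print(S["tool_pos"],S["ee_rot"],S["force"],S["torque"])
p,d=imaging.capture("top");np.savez("top2.npz",p=p,d=d,**imaging.calibration("top"))
q,e=imaging.capture("scene");np.savez("scene2.npz",p=q,d=e,**imaging.calibration("scene"))
a=cv2.resize(p[130:250,250:350,::-1],None,fx=4,fy=4,interpolation=cv2.INTER_CUBIC)
b=cv2.resize(q[160:280,255:355,::-1],None,fx=4,fy=4,interpolation=cv2.INTER_CUBIC)
cv2.imwrite("pics/t2.png",np.hstack([a,b]))
E
```

```text
[443.91727663  27.24303276  35.37450983] [ 5.19801380e-02  9.98647477e-01 -4.76457201e-05 -1.13079030e-03] [-0.14452283 -0.5641869  -5.38122703] [ 0.04616976  0.2306073  -0.0124255 ]
```

View pics/t2.png

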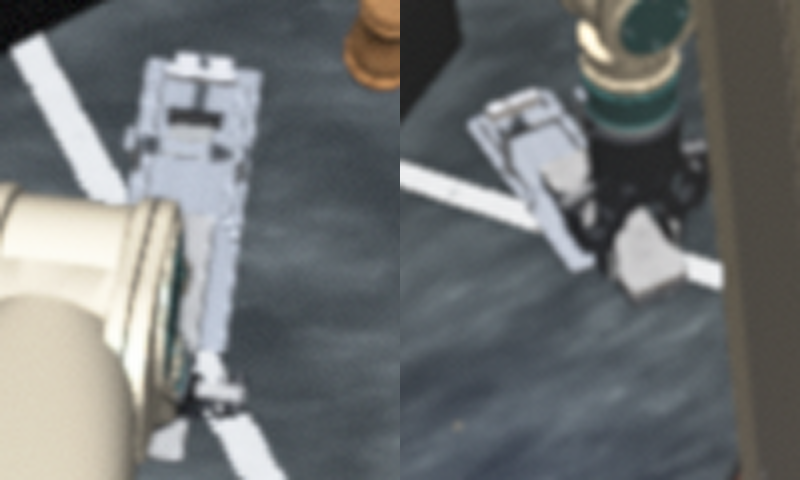

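Top view: the stone's front right corner is at crop (210,215), inside the tray between the flares. The scene view shows it above the tray. I'll check the sideways offset from the right edges.

```bash
python3 - <<'E'
from h import *
t=np.load("top2.npz");p=t["p"].astype(int);d=t["d"]
th=-.103;O=np.array([587,13.2]);c,n=np.cos(th),np.sin(th)
H=lambda P:((P[:2]-O)@[c,n],(P[:2]-O)@[-n,c])
R=[]
for v in range(186,214,2):
    row=[]
    for u in range(296,316):
        if d[v,u]>0:
            P=atd(t,u,v,float(d[v,u]));row.append((u,P[2]))
    row=np.array(row)
    us=[u for u,z in row if z>38]; ut=[u for u,z in row if 5<z<16]
    if us and ut:
        R.append((*H(onz(t,max(us)+.5,v,52)),*H(onz(t,max(ut)+.5,v,10))))
R=np.array(R);print(R.round(1)); print(R.mean(0))
zs=[atd(t,u,v,float(d[v,u])) for v in range(188,206) for u in range(297,300)]
zs=np.array(zs);zs=zs[zs[:,2]>38];print(np.median(zs,0),len(zs))
# front
for u in (297,299):
    vv=[v for v in range(170,200) if d[v,u]>0 and 40<atd(t,u,v,float(d[v,u]))[2]<62];print(H(onz(t,u,min(vv)-.5,52)))
E
```

```text
[[-23.1 -23.3 -10.8 -42.7]
 [-28.4 -26.8 -16.6 -43.5]
 [-34.  -27.5 -22.8 -41.4]
 [-39.9 -25.5 -28.6 -42.1]
 [-45.5 -26.3 -34.5 -42.9]
 [-51.  -27.  -40.6 -40.8]
 [-56.9 -25.  -46.4 -41.6]
 [-62.5 -25.8 -52.2 -42.3]
 [-68.  -26.5 -58.  -43.1]
 [-73.5 -27.3 -64.1 -41. ]
 [-79.4 -25.3 -69.8 -41.7]
 [-84.9 -26.  -75.5 -42.5]
 [-90.3 -26.8 -81.6 -40.4]
 [-96.1 -24.8 -87.3 -41.2]]
[-59.53832762 -26.00473618 -49.19502594 -41.94230769]
[530.95003558   0.99034585  49.68984633] 54
(np.float64(-17.588905898236675), np.float64(-9.990399517460482))
(np.float64(-16.913462818263973), np.float64(-15.484285995387188))
```

The sideways offset is under 1 mm, with the stone's edge at -26.0 and the tray's at -41.9. I'll lower until it touches.

Emit:
move_arm(commands="0 0 -6 0 0 0 1;0 0 -5 0 0 0 1;0 0 -2.5 0 0 0 1;0 0 -1 0 0 0 1;0 0 0 0 0 0 1")

```text
clock: 7.55
tool_pos: [444.3, 27.8, 21.3]
ee_rot: [0.051, 0.999, 0.0, -0.001]
force: [-0.3, -0.3, -4.3]
opening: 50.1
gripper_force: 84.8
```

Emit:
move_arm(commands="0 0 -0.7 0 0 0 1;0 0 -0.7 0 0 0 1;0 0 0 0 0 0 1")

```text
clock: 7.8
tool_pos: [444.9, 27.8, 20.5]
ee_rot: [0.051, 0.999, -0.0, 0.0]
force: [-0.3, 0.2, -4.0]
opening: 49.9
gripper_force: 84.8
```

Emit:
move_arm(commands="0 0 -0.8 0 0 0 1;0 0 -0.8 0 0 0 1;0 0 0 0 0 0 1")

```text
clock: 8.05
tool_pos: [444.9, 27.8, 18.8]
ee_rot: [0.051, 0.999, -0.0, 0.0]
force: [-0.1, -0.0, -4.3]
opening: 49.9
gripper_force: 84.8
```

Emit:
move_arm(commands="0 0 -0.8 0 0 0 1;0 0 0 0 0 0 1;0 0 0 0 0 0 1")

```text
clock: 8.3
tool_pos: [445.0, 27.8, 18.1]
ee_rot: [0.051, 0.999, 0.0, 0.0]
force: [-0.0, -0.0, -2.6]
opening: 49.9
gripper_force: 85.1
```

```bash
python3 -c "
from h import *
S=status.read_state();print(S['tool_pos'],S['ee_rot'],S['force'],S['torque'],S['clock'])"
```

```text
[444.98768775  27.78536899  18.14589223] [5.14787488e-02 9.98674073e-01 7.22441782e-06 1.87283370e-04] [-0.04717427 -0.03278324 -2.56730707] [0.04171092 0.16273352 0.02339156] 8.3
```

Emit:
move_arm(commands="0 0 -0.5 0 0 0 1;1.99 -0.206 0 0 0 0 1;2.98 -0.308 0 0 0 0 1;2.98 -0.308 0 0 0 0 1;1.99 -0.206 0 0 0 0 1")

```text
clock: 8.72
tool_pos: [451.5, 27.1, 17.8]
ee_rot: [0.051, 0.999, 0.0, -0.003]
force: [-9.7, 0.5, 11.7]
opening: 49.4
gripper_force: 86.6
```

Emit:
move_arm(commands="1.99 -0.206 0 0 0 0 1;2.98 -0.308 0 0 0 0 1;2.98 -0.308 0 0 0 0 1;1.99 -0.206 0 0 0 0 1;0 0 0 0 0 0 1")

```text
clock: 9.13
tool_pos: [462.1, 26.0, 18.0]
ee_rot: [0.051, 0.999, 0.0, -0.003]
force: [-8.3, 1.1, 10.4]
opening: 50.1
gripper_force: 86.4
```

```bash
cat > st.py <<'E'
from h import *
S=status.read_state();th=-.103;c,n=np.cos(th),np.sin(th);r=(S['tool_pos'][:2]-[587,13.2])
F=S['force'];q=S['ee_rot'];T=S['torque']
print("front",(r@[c,n]+128).round(1),"y",(r@[-n,c]).round(2),"z",S['tool_pos'][2].round(2),"yaw",(2*np.arctan2(q[1],q[0])-np.pi).round(4),"push",(-(F[:2]@[c,n])).round(1),"lat",(F[:2]@[-n,c]).round(1),"Fz",F[2].round(1),"T",T.round(2),S['clock'])
E
python3 st.py
```

```text
front 2.4 y -0.07 z 18.01 yaw -0.1029 push 8.3 lat 0.2 Fz 10.4 T [0.16 1.68 0.03] 9.1333
```

Slightly too much down-force, so I'll raise 0.6 mm and go on.

Emit:
move_arm(commands="0 0 -0 0 0 0 1;0 0 0.6 0 0 0 1;1.99 -0.206 0 0 0 0 1;1.99 -0.206 0 0 0 0 1;0 0 0 0 0 0 1")

```text
clock: 9.55
tool_pos: [469.9, 25.1, 18.2]
ee_rot: [0.052, 0.999, -0.0, 0.001]
force: [-1.0, 0.0, -3.7]
opening: 49.8
gripper_force: 84.9
```

```bash
python3 st.py
```

```text
front 10.2 y -0.16 z 18.18 yaw -0.1032 push 1.0 lat -0.1 Fz -3.7 T [-0.04 -0.04 -0.06] 9.55
```

Emit:
move_arm(commands="1.99 -0.206 -0.2 0 0 0 1;2.98 -0.308 0 0 0 0 1;2.98 -0.308 0 0 0 0 1;2.98 -0.308 0 0 0 0 1;1.99 -0.206 0 0 0 0 1")

```text
clock: 9.97
tool_pos: [480.7, 24.1, 18.1]
ee_rot: [0.051, 0.999, 0.0, -0.001]
force: [-3.9, 1.2, 2.8]
opening: 49.9
gripper_force: 85.5
```

Emit:
move_arm(commands="1.99 -0.206 0 0 0 0 1;2.98 -0.308 0 0 0 0 1;2.98 -0.308 0 0 0 0 1;2.98 -0.308 0 0 0 0 1;1.99 -0.206 0 0 0 0 1")

```text
clock: 10.38
tool_pos: [493.7, 22.7, 18.0]
ee_rot: [0.051, 0.999, 0.0, -0.001]
force: [-4.7, 0.6, 5.2]
opening: 50.0
gripper_force: 85.7
```

```bash
python3 st.py
```

```text
front 34.2 y -0.11 z 18.04 yaw -0.103 push 4.7 lat 0.1 Fz 5.2 T [0.07 1.08 0.01] 10.3833
```

Emit:
move_arm(commands="1.49 -0.154 0.1 0 0 0 1;1.49 -0.154 0 0 0 0 1;1.49 -0.154 0 0 0 0 1;1.49 -0.154 0 0 0 0 1;1.49 -0.154 0 0 0 0 1")

```text
clock: 10.8
tool_pos: [500.7, 22.0, 18.1]
ee_rot: [0.051, 0.999, 0.0, -0.001]
force: [-6.7, 0.9, 6.1]
opening: 50.0
gripper_force: 86.0
```

Emit:
move_arm(commands="1.49 -0.154 0 0 0 0 1;1.49 -0.154 0 0 0 0 1;1.49 -0.154 0 0 0 0 1;1.49 -0.154 0 0 0 0 1;1.49 -0.154 0 0 0 0 1")

```text
clock: 11.22
tool_pos: [502.0, 21.9, 18.0]
ee_rot: [0.051, 0.999, 0.0, -0.007]
force: [-22.6, 0.8, 27.5]
opening: 49.9
gripper_force: 88.3
```

```bash
python3 st.py
```

```text
front 42.5 y -0.12 z 17.97 yaw -0.1028 push 22.6 lat -1.5 Fz 27.5 T [ 0.35  4.41 -0.02] 11.2167
```

The push is pitching the tool nose-down, so the stone digs into the tray. I'll back off, relieve the load, and pre-compensate the pitch with negative wy.

Emit:
move_arm(commands="-2.98 0.308 0.2 0 0 0 1;-2.98 0.308 0.2 0 0 0 1;-1.99 0.206 0.2 0 0 0 1;0 0 0 0 0 0 1;0 0 0 0 0 0 1")

```text
clock: 11.63
tool_pos: [501.8, 21.9, 18.4]
ee_rot: [0.052, 0.999, 0.0, 0.0]
force: [-0.4, -0.5, -2.9]
opening: 49.8
gripper_force: 84.9
```

```bash
python3 st.py; python3 -c "
from h import *
print(status.read_state()['ee_rot'].round(4))"
```

```text
front 42.4 y -0.11 z 18.36 yaw -0.1031 push 0.3 lat -0.5 Fz -2.9 T [-0.03  0.25  0.03] 11.6333
[5.150e-02 9.987e-01 0.000e+00 2.000e-04]
```

Emit:
move_arm(commands="0 0 0.3 0 -0.008 0 1;0.99 -0.103 0 0 0 0 1;0.99 -0.103 0 0 0 0 1;0.99 -0.103 0 0 0 0 1;0 0 0 0 0 0 1")

```text
clock: 12.05
tool_pos: [502.4, 21.8, 18.1]
ee_rot: [0.052, 0.999, 0.0, 0.002]
force: [-4.3, 0.9, -4.2]
opening: 49.5
gripper_force: 85.0
```

```bash
python3 st.py
```

```text
front 43.0 y -0.15 z 18.12 yaw -0.1031 push 4.4 lat 0.4 Fz -4.2 T [0.15 1.12 0.  ] 12.05
```

Emit:
move_arm(commands="0.99 -0.103 0 0 0 0 1;0.99 -0.103 0 0 -0.002 0 1;0.99 -0.103 0 0 0 0 1;0 0 0 0 0 0 1")

```text
clock: 12.38
tool_pos: [504.9, 21.5, 18.1]
ee_rot: [0.052, 0.999, 0.0, 0.003]
force: [-6.2, 1.4, -2.8]
opening: 50.1
gripper_force: 85.0
```

```bash
python3 st.py
```

```text
front 45.5 y -0.16 z 18.1 yaw -0.1031 push 6.3 lat 0.8 Fz -2.8 T [ 0.08  1.4  -0.02] 12.3833
```

Now it moves freely with a 6 N push. I'll continue in small steps.

Emit:
move_arm(commands="0.99 -0.103 0 0 0 0 1;0.99 -0.103 0 0 0 0 1;0.99 -0.103 0 0 0 0 1;0.99 -0.103 0 0 0 0 1;0 0 0 0 0 0 1")

```text
clock: 12.8
tool_pos: [508.0, 21.2, 18.1]
ee_rot: [0.052, 0.999, 0.0, 0.002]
force: [-7.4, 0.5, 1.1]
opening: 49.6
gripper_force: 85.2
```

```bash
python3 st.py
```

```text
front 48.6 y -0.2 z 18.07 yaw -0.1031 push 7.4 lat -0.2 Fz 1.1 T [ 0.05  1.68 -0.04] 12.8
```

Emit:
move_arm(commands="0.99 -0.103 0 0 0 0 1;0.99 -0.103 0.1 0 -0.001 0 1;0.99 -0.103 0 0 0 0 1;0.99 -0.103 0 0 0 0 1;0.99 -0.103 0 0 0 0 1")

```text
clock: 13.22
tool_pos: [511.6, 20.8, 18.0]
ee_rot: [0.052, 0.999, 0.0, 0.001]
force: [-10.3, 1.4, 3.0]
opening: 50.0
gripper_force: 85.6
```

```bash
python3 st.py
```

```text
front 52.2 y -0.23 z 18.04 yaw -0.1031 push 10.3 lat 0.4 Fz 3.0 T [ 0.04  2.26 -0.08] 13.2167
```

Emit:
move_arm(commands="0.99 -0.103 0.1 0 -0.001 0 1;0.99 -0.103 0 0 -0.001 0 1;0.99 -0.103 0.1 0 0 0 1;0.99 -0.103 0 0 0 0 1;0.99 -0.103 0 0 0 0 1")

```text
clock: 13.63
tool_pos: [516.5, 20.2, 18.0]
ee_rot: [0.052, 0.999, 0.0, 0.002]
force: [-10.5, 1.3, 2.0]
opening: 49.9
gripper_force: 85.4
```

```bash
python3 st.py
```

```text
front 57.2 y -0.24 z 18.05 yaw -0.1032 push 10.6 lat 0.2 Fz 2.0 T [ 0.09  2.17 -0.11] 13.6333
```

Emit:
move_arm(commands="0.99 -0.103 0.1 0 0 0 1;0.99 -0.103 0 0 0 0 1;0.99 -0.103 0 0 0 0 1;0.99 -0.103 0 0 0 0 1;0.99 -0.103 0 0 0 0 1")

```text
clock: 14.05
tool_pos: [521.5, 19.7, 18.1]
ee_rot: [0.052, 0.999, 0.0, 0.002]
force: [-9.7, 1.5, 0.8]
opening: 49.8
gripper_force: 85.3
```

```bash
python3 st.py
```

```text
front 62.2 y -0.24 z 18.08 yaw -0.1031 push 9.8 lat 0.5 Fz 0.8 T [ 0.09  2.11 -0.11] 14.05
```

Emit:
move_arm(commands="0.99 -0.103 0 0 0 0 1;0.99 -0.103 0 0 0 0 1;0.99 -0.103 0 0 0 0 1;0.99 -0.103 0 0 0 0 1;0.99 -0.103 0 0 0 0 1")

```text
clock: 14.47
tool_pos: [526.5, 19.2, 18.1]
ee_rot: [0.052, 0.999, 0.0, 0.002]
force: [-10.2, 0.9, 1.2]
opening: 50.0
gripper_force: 85.3
```

Emit:
move_arm(commands="0.99 -0.103 0 0 0 0 1;0.99 -0.103 0 0 0 0 1;0.99 -0.103 0 0 0 0 1;0 0 0 0 0 0 1")

```text
clock: 14.8
tool_pos: [531.3, 18.7, 18.3]
ee_rot: [0.052, 0.999, 0.0, 0.004]
force: [-5.7, 0.8, -3.8]
opening: 50.1
gripper_force: 84.8
```

```bash
python3 st.py
```

```text
front 72.0 y -0.23 z 18.26 yaw -0.1031 push 5.8 lat 0.3 Fz -3.8 T [-0.01  1.29 -0.05] 14.8
```

The stone is under the shoe and the push has dropped to 6 N. I'll ease the pitch back a little and feel for the stop.

Emit:
move_arm(commands="0.99 -0.103 0 0 0.002 0 1;0.99 -0.103 0 0 0.002 0 1;0.99 -0.103 0 0 0 0 1;0.99 -0.103 0 0 0 0 1")

```text
clock: 15.13
tool_pos: [535.9, 18.3, 18.4]
ee_rot: [0.051, 0.999, 0.0, 0.002]
force: [-5.2, 0.6, -4.1]
opening: 50.0
gripper_force: 84.8
```

```bash
python3 st.py
```

```text
front 76.6 y -0.2 z 18.4 yaw -0.103 push 5.3 lat 0.1 Fz -4.1 T [ 0.1   1.2  -0.03] 15.1333
```

Emit:
move_arm(commands="0.99 -0.103 0 0 0 0 1;0.99 -0.103 0 0 0 0 1;0.99 -0.103 0 0 0 0 1;0.99 -0.103 0 0 0 0 1")

```text
clock: 15.47
tool_pos: [539.8, 17.9, 18.4]
ee_rot: [0.052, 0.999, 0.0, 0.002]
force: [-5.3, 0.2, -4.9]
opening: 49.8
gripper_force: 84.8
```

```bash
python3 st.py
```

```text
front 80.6 y -0.21 z 18.37 yaw -0.1031 push 5.3 lat -0.3 Fz -4.9 T [0.07 1.19 0.04] 15.4667
```

Emit:
move_arm(commands="0.99 -0.103 0 0 0 0 1;0.99 -0.103 0 0 0 0 1;0.99 -0.103 0 0 0 0 1")

```text
clock: 15.72
tool_pos: [542.8, 17.6, 18.3]
ee_rot: [0.052, 0.999, 0.0, 0.002]
force: [-5.6, 0.4, -3.3]
opening: 50.1
gripper_force: 84.8
```

Emit:
move_arm(commands="0.99 -0.103 0 0 0 0 1;0.99 -0.103 0 0 0 0 1")

```text
clock: 15.88
tool_pos: [545.3, 17.3, 18.5]
ee_rot: [0.052, 0.999, 0.0, 0.003]
force: [-3.8, 0.8, -4.8]
opening: 50.0
gripper_force: 84.7
```

```bash
python3 st.py
```

```text
front 86.1 y -0.2 z 18.48 yaw -0.1031 push 3.8 lat 0.4 Fz -4.8 T [ 0.05  1.15 -0.09] 15.8833
```

Emit:
move_arm(commands="0.7 -0.072 0 0 0 0 1;0.7 -0.072 0 0 0 0 1;0 0 0 0 0 0 1")

```text
clock: 16.13
tool_pos: [548.2, 17.0, 19.0]
ee_rot: [0.052, 0.999, 0.0, 0.004]
force: [-3.6, 0.1, -5.3]
opening: 49.8
gripper_force: 84.6
```

Emit:
move_arm(commands="0.7 -0.072 0 0 0 0 1;0.7 -0.072 0 0 0 0 1;0 0 0 0 0 0 1")

```text
clock: 16.38
tool_pos: [550.0, 16.9, 19.2]
ee_rot: [0.052, 0.999, 0.0, 0.005]
force: [-3.4, 0.7, -6.2]
opening: 49.8
gripper_force: 84.5
```

```bash
python3 st.py
```

```text
front 90.8 y -0.16 z 19.24 yaw -0.1031 push 3.5 lat 0.3 Fz -6.2 T [0.05 1.11 0.02] 16.3833
```

The tool has drifted up and pitched slightly, so I'll bring the stone back flat before going on.

Emit:
move_arm(commands="0 0 -0.3 0 0.003 0 1;0 0 -0.3 0 0.003 0 1;0 0 -0.2 0 0.002 0 1;0 0 0 0 0 0 1")

```text
clock: 16.72
tool_pos: [549.9, 16.9, 18.7]
ee_rot: [0.052, 0.999, 0.0, 0.0]
force: [-5.3, 0.4, -4.1]
opening: 49.7
gripper_force: 84.8
```

```bash
python3 st.py;  python3 - <<'E'
from h import *
q,e=imaging.capture("scene");p,d=imaging.capture("top")
np.savez("top3.npz",p=p,d=d,**imaging.calibration("top"))
a=cv2.resize(p[125:225,265:345,::-1],None,fx=5,fy=5,interpolation=cv2.INTER_CUBIC)
b=cv2.resize(q[160:260,255:335,::-1],None,fx=5,fy=5,interpolation=cv2.INTER_CUBIC)
cv2.imwrite("pics/t3.png",np.hstack([a,b]))
E
```

```text
front 90.7 y -0.16 z 18.66 yaw -0.1031 push 5.3 lat -0.2 Fz -4.1 T [ 0.07  1.1  -0.03] 16.7167
```

View pics/t3.png

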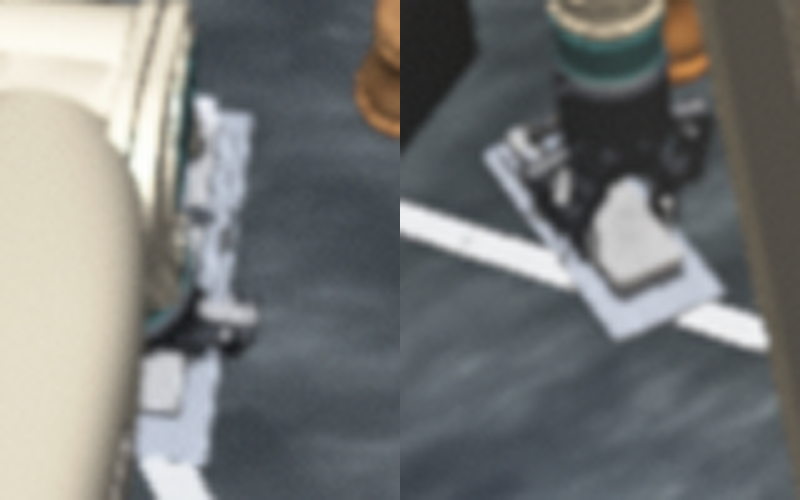

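The pictures show the stone in the tray below the gripper, with its trailing end at (165,410) on the left and (640,290) on the right. I'll keep feeling for the stop.

Emit:
move_arm(commands="0.7 -0.072 -0.2 0 0 0 1;0.7 -0.072 0 0 0 0 1;0 0 0 0 0 0 1")

```text
clock: 17.07
tool_pos: [550.7, 16.8, 18.3]
ee_rot: [0.052, 0.999, 0.0, 0.0]
force: [-6.8, -0.1, -4.1]
opening: 49.9
gripper_force: 84.8
```

```bash
python3 st.py
```

```text
front 91.5 y -0.13 z 18.32 yaw -0.1031 push 6.8 lat -0.8 Fz -4.1 T [ 0.14  1.28 -0.05] 17.0667
```

Emit:
move_arm(commands="0.7 -0.072 0 0 0 0 1;0.7 -0.072 0 0 0 0 1;0 0 0 0 0 0 1")

```text
clock: 17.32
tool_pos: [550.7, 16.8, 18.1]
ee_rot: [0.052, 0.999, 0.0, -0.001]
force: [-9.0, 0.6, -2.2]
opening: 49.8
gripper_force: 85.2
```

```bash
python3 st.py
```

```text
front 91.5 y -0.11 z 18.09 yaw -0.1031 push 9.0 lat -0.3 Fz -2.2 T [ 0.13  1.67 -0.01] 17.3167
```

The front stopped at 91.5 and the push is rising, so this is the stop. I'll press a little more and hold.

Emit:
move_arm(commands="0.7 -0.072 0 0 0 0 1;0.7 -0.072 0 0 -0.002 0 1;0 0 0 0 0 0 1")

```text
clock: 17.57
tool_pos: [550.7, 16.8, 18.1]
ee_rot: [0.052, 0.999, 0.0, -0.002]
force: [-11.9, 1.6, 1.5]
opening: 50.1
gripper_force: 85.6
```

```bash
python3 st.py
```

```text
front 91.5 y -0.11 z 18.09 yaw -0.1031 push 12.0 lat 0.4 Fz 1.5 T [ 0.12  2.31 -0.13] 17.5667
```

Emit:
move_arm(commands="0.9 -0.093 0 0 -0.002 0 1;0 0 0 0 0 0 1;0 0 0 0 0 0 1;0 0 0 0 0 0 1")

```text
clock: 17.9
tool_pos: [550.7, 16.8, 18.1]
ee_rot: [0.051, 0.999, 0.0, -0.001]
force: [-13.7, 0.5, 3.6]
opening: 49.7
gripper_force: 85.8
```

```bash
python3 st.py
```

```text
front 91.5 y -0.11 z 18.08 yaw -0.103 push 13.7 lat -0.9 Fz 3.6 T [ 0.16  2.63 -0.1 ] 17.9
```

Firm contact, with about 8 N on the stop. I'll relax partly and release: open to about 68 mm, then rise.

Emit:
move_arm(commands="-0.8 0.083 0 0 0 0 1;-0.8 0.083 0 0 0 0 1;0 0 0 0 0 0 1", grip_force=25)

```text
clock: 18.15
tool_pos: [550.7, 16.8, 18.1]
ee_rot: [0.052, 0.999, 0.0, 0.0]
force: [-9.4, 1.4, -0.7]
opening: 50.2
gripper_force: 85.3
```

Emit:
move_arm(commands="0 0 0 0 0 0 -0.5;0 0 0 0 0 0 -0.6;0 0 0 0 0 0 -0.6;0 0 0 0 0 0 -0.6;0 0 0 0 0 0 -0.6")

```text
clock: 18.57
tool_pos: [555.5, 16.3, 19.5]
ee_rot: [0.052, 0.999, 0.0, 0.005]
force: [0.4, 0.4, -0.0]
opening: 68.4
gripper_force: 0.0
```

```bash
python3 st.py
```

```text
front 96.4 y -0.16 z 19.48 yaw -0.1031 push -0.3 lat 0.4 Fz -0.0 T [ 0.06 -0.02 -0.04] 18.5667
```

Emit:
move_arm(commands="-3.98 0.41 0 0 0 0 -0.6;-1.99 0.206 4 0 0 0 -0.6;0 0 15 0 0 0 -0.6;0 0 25 0 0 0 -0.6;0 0 30 0 0 0 -0.6")

```text
clock: 18.98
tool_pos: [544.9, 17.4, 91.4]
ee_rot: [0.051, 0.999, 0.0, 0.0]
force: [-0.2, 0.5, 0.8]
opening: 68.4
gripper_force: 0.0
```

Emit:
move_arm(commands="-10 -30 20 0 0 0 -0.6;-10 -40 10 0 0 0 -0.6;-10 -40 0 0 0 0 -0.6;-10 -40 0 0 0 0 -0.6;-10 -40 0 0 0 0 -0.6")

```text
clock: 19.4
tool_pos: [496.9, -173.6, 123.1]
ee_rot: [0.051, 0.999, -0.0, 0.003]
force: [0.8, 0.2, -0.5]
opening: 68.2
gripper_force: 0.0
```

```bash
python3 st.py; python3 - <<'E'
from h import *
q,e=imaging.capture("scene");p,d=imaging.capture("top")
t=dict(p=p,d=d,**imaging.calibration("top"));np.savez("top4.npz",**t)
a=cv2.resize(p[125:225,265:345,::-1],None,fx=5,fy=5,interpolation=cv2.INTER_CUBIC)
b=cv2.resize(q[160:260,255:335,::-1],None,fx=5,fy=5,interpolation=cv2.INTER_CUBIC)
cv2.imwrite("pics/t4.png",np.hstack([a,b]))
th=-.103;O=np.array([587,13.2]);c,n=np.cos(th),np.sin(th)
C=np.array([atd(t,u,v,float(d[v,u])) for v in range(140,225) for u in range(265,325) if d[v,u]>0])
x=(C[:,:2]-O)@[c,n];y=(C[:,:2]-O)@[-n,c];z=C[:,2]
k=(abs(y)<22)&(x>-72)&(x<10)&(z>25)&(z<45)
A=np.c_[x[k],y[k],np.ones(k.sum())];print("top plane",np.linalg.lstsq(A,z[k],rcond=None)[0].round(4),k.sum())
k=(z>28)&(z<42)&(x<10)&(x>-100);print("x min",np.sort(x[k])[:6].round(1),"y",np.percentile(y[k],[1,99]).round(1))
E
```

```text
front 57.6 y -195.09 z 123.07 yaw -0.1023 push -0.8 lat 0.3 Fz -0.5 T [-0.03 -0.01 -0.03] 19.4
top plane [-7.00000e-04  4.70000e-03  3.35971e+01] 445
x min [-78.6 -78.5 -78.5 -78.3 -78.3 -78.2] y [-24.1  27. ]
```

View pics/t4.png

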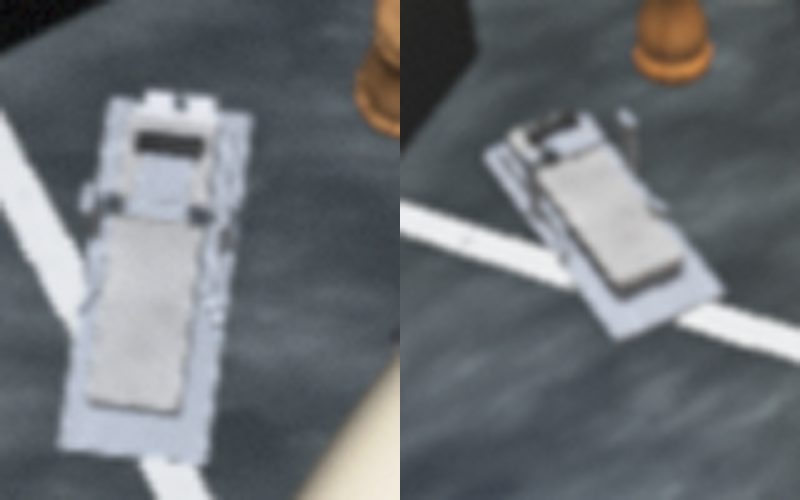

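The stone lies flat (top at z = 33.6, slope below 0.005) and is centred. Its front is at 91.6, where the stop was felt, with the shoe bearing on it at (168,145). I'll hand in.

```bash
python3 -c "
from plant import ticket
print(ticket.job_done())"
```

```text
the job is handed in; nothing more can be done
None
```

The whetstone lies flat between the guides with its front end against the stop, the sprung arm's shoe on its top and the gripper clear; I handed the job in at about 19.5 s, and no verdict came back.

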